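# Present a torque screwdriver's tip to the inspection camera

## Task

The blade tip of the torque screwdriver (the one with the thick, long handle, leaning in the sloping three-sleeve rack) is to be checked for wear. Draw it out of its sleeve, turn it until it lies level in the air, and hold it still with its tip right below the lens of the inspection camera, a little way under the glass (about 65 mm), finishing while still holding it there. Do not touch the camera or its stand, and leave the other two drivers and everything else on the bench where they are.

Things in the scene. Friction and masses are not known exactly. Their poses are not given: they have to be found in the camera images.
- driver_handle (a point): Torque screwdriver: black round handle 34 mm thick, 90 mm long, above it a bare metal cap 31 mm thick, 20 mm long; below it a steel shaft 8 mm thick, 100 mm long. About 0.2 kg, balanced near here. At the start it leans 45 degrees in any one of the rack's sleeves, cap up. Point: on the axis, half-way along the black handle, 45 mm from where the shaft begins. z runs from tip to cap.
- driver_tip (a point): The free end of the torque screwdriver's shaft, on the axis, 145 mm from driver_handle along its -z; hidden inside the rack at the start. Same axes as driver_handle.
- driver: The same torque screwdriver; origin on the axis at the shoulder between shaft and handle (45 mm from driver_handle, 100 mm from driver_tip), same axes.
- rack: Fixed rack: dark steel foot 150 x 290 x 10 mm, end cheeks 95 mm high, three square aluminium sleeves (22 mm outside, 10 mm bore, 75 mm long) leaning 45 degrees, mouths facing up and to -x (front), at x = -20, y = -95, 0, 95, z = 115 mm. A driver rests with its handle on the mouth; drawing it 100 mm along its axis frees the tip. Origin on the bench, 10 mm in front of the foot's centre; z up.
- lens (a point): Centre of the glass of the inspection camera, which looks straight down, 280 mm above the bench. Barrel 40 mm in diameter and 30 mm tall, white camera box 46 x 46 x 50 mm above it. z up.
- camera: Fixed stand of the camera: foot 120 x 120 x 14 mm, upright column 22 mm thick and 354 mm tall at the origin (centre of the foot, on the bench); a rod at 325 mm height carries the camera. The lens lies at x = -60, y = -120 mm from the column in this frame, so the space on the lens's robot side and right-hand side is open.
- slim_handle (a point): Other driver in the rack: thin handle 18 mm thick, 83 mm long; point on its axis 40 mm above the shoulder. Leave alone.
- bulb_handle (a point): Other driver in the rack: short neck and ball 35 mm in diameter; point at the ball's centre. Leave alone.
- crimper_mid (a point): Black crimping pliers lying on the bench, about 195 mm long, 70 mm wide and 20 mm high; point near the pivot. Leave alone.
- cutters_mid (a point): Side cutters with orange grips lying on the bench, about 190 mm long, 20 mm high. Leave alone.
- tray_mid (a point): Clear tray of ferrules, 75 x 130 x 35 mm; point at its centre. Leave alone.
- tape_mid (a point): Roll of tape lying flat, 90 mm in diameter, 19 mm high; point at its centre. Leave alone.
- knife_mid (a point): Yellow knife lying flat, about 160 mm long, 18 mm high. Leave alone.

How it is judged (in metres and radians):
On the way:
1. the torque screwdriver is drawn clear of its sleeve and hangs in the gripper (height (world z) of driver_tip above 0.13 m and contact force between driver and the fingers above 1 N and contact force between driver and rack below 0.3 N and contact force between driver and camera below 0.3 N), for 0.1 s.
At the end, for the whole second after the job is handed in: The torque screwdriver is held by the fingers alone, still, level within about 11 degrees, its tip within 20 mm sideways of the lens axis and 30 to 100 mm below the glass; it touches neither rack nor camera (angle between driver's own z axis and vertical between 1.37 and 1.77 rad and horizontal distance between driver_tip and lens below 0.02 m and z of driver_tip in the frame of lens between -0.1 and -0.03 m and height (world z) of driver_handle above 0.15 m and contact force between driver and the fingers above 1 N and linear speed of driver below 0.02 m/s and angular speed of driver below 0.15 rad/s and contact force between driver and rack below 0.3 N and contact force between driver and camera below 0.3 N); the arm keeps its last pose, push and grip.
It fails at once if the camera or its stand is touched (contact force between camera and the arm above 2 N or contact force between camera and the fingers above 2 N or contact force between camera and driver above 2 N).
It fails at once if one of the other two drivers is shifted in the rack by more than 25 mm (distance of any of slim_handle, bulb_handle from where it was at the start of the episode above 0.025 m).
It fails at once if pliers, cutters, tray, tape or knife is shifted by more than 25 mm (distance of any of crimper_mid, cutters_mid, tray_mid, tape_mid, knife_mid from where it was at the start of the episode above 0.025 m).
It also fails if it takes over 32 s, if anything falls off the work surface, if the arm or the gripper's body presses on something with over 40 N, if the wrist force passes 120 N, or if a joint passes its speed limit or range.

## Robot

A 6-joint arm with a two-finger parallel gripper is mounted at the origin on the work surface. World frame = base frame: x ahead of the robot, y to its left, z up, the work surface at z = 0. Lengths are in m, angles in degrees, forces in N, time in s.
With the tool pointing down it reaches from about 0.275 to 0.825 m from the base axis. Payload 4.9 kg.
Tool frame: the origin (TCP) lies at the very end of the fingers, on their centre line; the grasp point (between the pads) lies 19 mm behind it; z points along the fingers, y is the line along which they close (so a half turn about z gives the same grasp; the last joint's range is limited). The gripper opens to 85 mm and grips with 20 to 120 N. Pads are 22 mm wide; open, the fingers measure 114 mm over their backs; the gripper's body (76 mm by 85 mm) begins 54 mm behind the grasp point. The pads swing forward as they close: fully open they stand 13 mm farther back than shut.
Start: joints at [55.394, 18.69, -11.035, 60.275, 0, 82.311], TCP at [0.249, 0.49, 0.207] pointing down, gripper open.
Joint ranges: [-152.03, 152.03], [-55.5, 102.48], [-74.3, 77.21], [-110.64, 120.58], [-84.22, 78.4], [-180, 180]. Speed limits (degrees/s): [147.25, 147.25, 180, 180, 180, 180].

## Interface

Orientations are given as a 3x3 rotation matrix whose columns are the frame's x, y, z axes.
In Python, from bench import bot gives the robot as it stands.
- The arm moves only by the tool arm_command, never from a script. Its argument "motion" is one flat list of numbers, 5 for each row, row after row: the closure, from 0 (fully open) to 1 (shut), then the shift along the world's x, y, z normalised to -1 to 1, where 1 is 0.25 m, then the turn about the world's z normalised to -1 to 1, where 1 is 180 degrees. A call has 1 to 10 rows; each row is the pose to reach, as a shift and turn from the pose commanded when the call began, turning the shorter way round; what a row does not reach only later rows make up. A row lasts 1/8 s, in which the tool goes at most 62.5 mm and 10.7 degrees, less where a joint would pass 70% of its speed; a pose out of reach is approached as far as the arm can. A call with a number of a shift or a turn outside -1 to 1 is refused whole. A call with a gripper value outside its range is refused whole. The fingers move at their own pace and stop on an object; the grip force is fixed at half the most. Time passes only in rows, so rows that repeat a pose let the fingers close. It gives the time, the measured TCP pose, the force, the opening and the grip force at its end, in the units of the state.
- bot.observe(): the state, without advancing time (a new reading comes with each control period).
- bot.get_image(name): name is "scene" or "top" or "wrist"; returns (picture, depth): 384x512x3 uint8, red, green, blue; 384x512 float32, m along the optical axis (not along the pixel's ray), 0 where there is no reading.
- bot.camera_model(name): a dict with "fx", "fy", "cx", "cy" (pixels), "R" (3x3) and "t" (3): a world point X has camera coordinates R X + t; the wrist camera has in their place "T_tool_cam" (4x4, takes a point from camera to tool coordinates, whose origin is the TCP and whose axes are the flange's). Camera axes: x right, y down, z forward; pixel columns grow to the right and rows downward; lengths in m; the calibration is good to about 2 mm. The wrist camera is an equidistant fisheye: a pixel r from the principal point sees the ray r / f radians off the axis. A picture is of the moment at which its call begins: read the wrist's pose just before it. camera_model takes no time and is no camera call.
- bot.job_done(): hands the job in; it is judged then, once.
The state is a dict: "time": time; "joint_pos": joint angles; "joint_vel": joint speeds; "joint_torque": joint torques, N m; "tool_pos": TCP position; "orientation": TCP orientation; "ft_force": force on the tool from outside, world axes, zero at the start; "torque": the same for the moment, N m; "opening": finger opening in m; "grasp_force": force on a finger pad.
Only numpy, scipy, OpenCV 4.12 (cv2) and the standard library are available. Lean on these libraries where they do the work, as an engineer would, in place of code of your own. Each camera call takes 0.05 s, during which the arm holds its last target. There are 200 camera calls.

## Working session

There is one attempt and no reset: what is moved stays moved. The work goes in short steps, Python scripts to look and compute and a tool call to move; the robot and the scene stay as the last step left them, time stands still between calls to the robot, and variables do not carry over. Pictures are saved under pics/ and viewed, at most 10 in all, crops included, and the job is handed in when it is done.

Besides the shell and the picture viewer there is one more tool, called after "Request:" in YAML: its name, and indented under it one key for each argument. arm_command: Moves the arm, as the interface text tells. Scaled input: -1 to 1 covers 0.25 m each way for a shift and 180 degrees each way for a turn. Its arguments: {"type":"object","properties":{"motion":{"type":"array","items":{"type":"number"}}},"required":["motion"]}

```bash
mkdir -p pics; python3 - <<'E'
from bench import bot
import cv2,numpy as np
s=bot.observe();print(s["time"],s["tool_pos"],np.round(s["orientation"],3).tolist(),s["opening"])
for n in("scene","top"):
    p,d=bot.get_image(n);np.savez("pics/"+n,p=p,d=d,**bot.camera_model(n));cv2.imwrite(f"pics/{n}0.png",p[:,:,::-1])
    m=bot.camera_model(n);print(n,m)
E
```

```text
0.0 [0.24861862 0.48988871 0.20599302] [[-0.892, 0.453, -0.001], [0.453, 0.892, -0.001], [0.0, -0.002, -1.0]] 0.08538515917133972
scene {'fx': 443.9153004429573, 'fy': 443.9153004429573, 'cx': 256.05006120004373, 'cy': 190.5387683873116, 'R': array([[-0.48535881,  0.87425723,  0.01005588],
       [ 0.55624513,  0.31764169, -0.76791609],
       [-0.67455036, -0.3671213 , -0.64047152]]), 't': array([ 0.24338967, -0.17985512,  1.58842703])}
top {'fx': 494.8249179013359, 'fy': 494.8249179013359, 'cx': 246.270107239779, 'cy': 190.23682464219155, 'R': array([[ 0.08772244, -0.9961436 , -0.00164202],
       [-0.97127941, -0.08516662, -0.22217775],
       [ 0.2211811 ,  0.02108483, -0.9750048 ]]), 't': array([0.01284152, 0.59579942, 1.43947349])}
```

View pics/scene0.png

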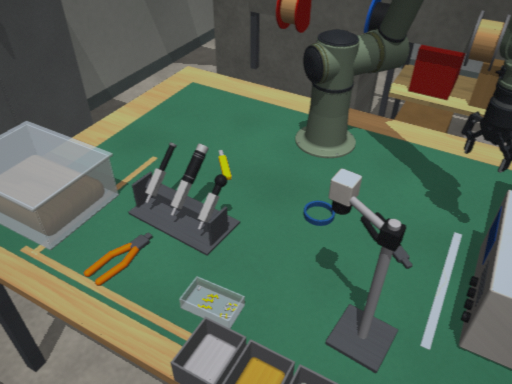

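View pics/top0.png

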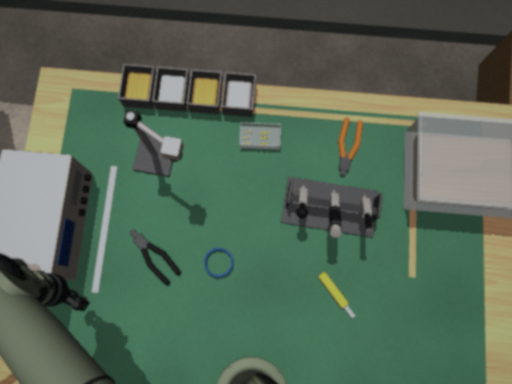

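```bash
cat > h.py <<'E'
import numpy as np,cv2
class V:
    def __init__(s,n):
        z=np.load(f"pics/{n}.npz");s.p=z["p"];s.d=z["d"];s.R=z["R"];s.t=z["t"]
        s.f,s.cx,s.cy=float(z["fx"]),float(z["cx"]),float(z["cy"]);s.C=-s.R.T@s.t
        v,u=np.mgrid[:384,:512];s.W=(np.stack([(u-s.cx)/s.f*s.d,(v-s.cy)/s.f*s.d,s.d],-1)-s.t)@s.R
    def ray(s,u,v):
        r=np.array([(u-s.cx)/s.f,(v-s.cy)/s.f,1])@s.R;return r
    def onz(s,u,v,z):
        r=s.ray(u,v);return s.C+r*(z-s.C[2])/r[2]
    def px(s,X):
        c=s.R@np.asarray(X)+s.t;return np.round(s.f*c[:2]/c[2]+[s.cx,s.cy],1)
E
python3 - <<'E'
from h import *
T=V("top");S=V("scene")
def box(m):
    c=max(cv2.findContours(m.astype(np.uint8),0,2)[0],key=cv2.contourArea);return c
# rack foot/box camera from top view by height
for n,v,(u0,u1,v0,v1) in(("top",T,(275,390,170,245)),("scene",S,(120,245,175,250))):
    g=v.p.astype(int);Z=v.W[...,2];m=np.zeros(Z.shape,bool);m[v0:v1,u0:u1]=1
    dark=(g.max(2)<110)&(g[...,1]-g[...,0]<15)&m
    c=box(dark);r=cv2.minAreaRect(v.W[dark&(Z<.03)&(Z>0)][:,:2].astype(np.float32));print(n,dark.sum(),"foot rect",r)
    P=cv2.boxPoints(cv2.minAreaRect(c));print(P.round(1).tolist())
for n,v,(u0,u1,v0,v1) in(("top",T,(120,190,100,180)),("scene",S,(320,370,165,220))):
    g=v.p.astype(int);Z=v.W[...,2];m=np.zeros(Z.shape,bool);m[v0:v1,u0:u1]=1
    w=m&(g.min(2)>125)&(Z>.25);q=v.W[w];v_,u_=np.nonzero(w)
    print(n,"white",w.sum(),q.min(0),q.max(0),np.median(q,0),cv2.minAreaRect(np.c_[u_,v_].astype(np.float32)))
a=cv2.resize(S.p[130:250,120:250],None,fx=4.4,fy=4.4,interpolation=2);b=cv2.resize(T.p[165:245,275:390],None,fx=6,fy=6,interpolation=2)
cv2.imwrite("pics/cs.png",a[:,:,::-1]);cv2.imwrite("pics/ct.png",b[:,:,::-1])
E
```

```text
top 4003 foot rect ((0.5927897095680237, -0.2017909288406372), (0.2898269295692444, 0.21986715495586395), 85.13068389892578)
[[279.70001220703125, 228.5], [288.0, 176.60000610351562], [383.20001220703125, 191.8000030517578], [375.0, 243.6999969482422]]
scene 4410 foot rect ((0.5751640796661377, -0.2218799889087677), (0.30305081605911255, 0.35637179017066956), 33.53170394897461)
[[129.0, 175.0], [239.0, 175.0], [239.0, 249.0], [129.0, 249.0]]
top white 487 [0.2591769  0.03318316 0.32528145] [0.70680545 0.37824661 1.53588802] [0.63619461 0.26969499 0.35716577] ((157.14866638183594, 132.60809326171875), (52.4555549621582, 51.63525390625), 76.26373291015625)
scene white 512 [0.60219278 0.23714757 0.32618054] [1.28964888 0.42748971 0.87678113] [0.63712909 0.27017006 0.35865955] ((357.5138244628906, 190.23757934570312), (53.66583251953125, 24.231386184692383), 48.01278305053711)
```

View pics/cs.png

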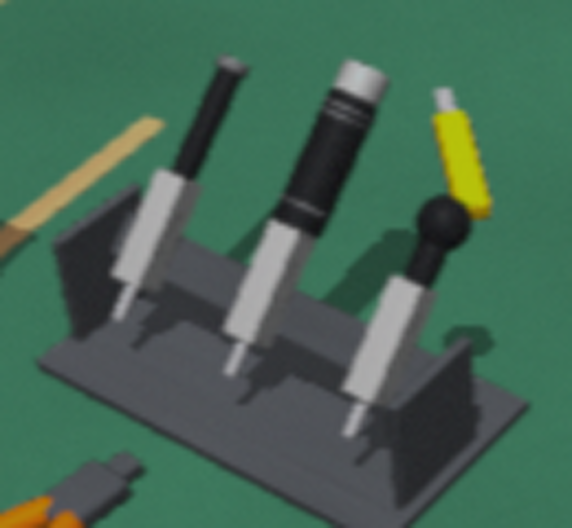

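View pics/ct.png

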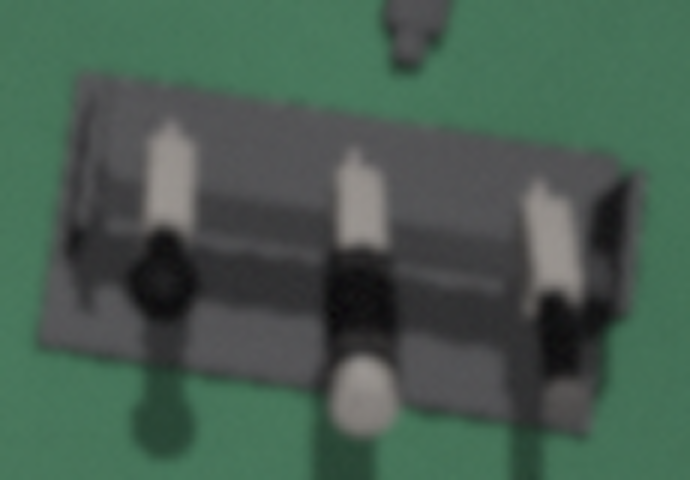

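The torque driver stands in the middle sleeve (scene: cap ≈(202,148), shoulder ≈(187,181); top: cap ≈(335,231)). The slim one is at the +x picture side, and the ball driver is at top ≈(303,210). Next I fit the handle cylinder (radius known) to the depth points and check it against the foot corners.

```bash
python3 - <<'E'
from h import *
from scipy.optimize import least_squares
T=V("top");S=V("scene");P=[]
for v,poly in((S,[(193,148),(210,151),(192,186),(179,180)]),(T,[(329,206),(342,206),(342,226),(329,226)])):
    m=np.zeros((384,512),np.uint8);cv2.fillPoly(m,[np.array(poly)],1)
    m=(m>0)&(v.W[...,2]>.11)&(v.W[...,2]<.26)&(v.p.max(2)<95);P.append(v.W[m]);print(m.sum(),v.W[m].mean(0))
Q=np.vstack(P)
def ax(a): return np.array([-np.cos(a),-np.sin(a),1])/2**.5
def f(x,q=Q):
    w=q-[x[0],x[1],.16];n=ax(x[2]);return np.linalg.norm(w-np.outer(w@n,n),axis=1)-.017
for q in(P[0],P[1],Q):
    r=least_squares(f,[.56,-.2,-.1],loss="soft_l1",f_scale=.002,args=(q,));print(r.x,np.degrees(r.x[2]),np.abs(r.fun).mean())
c=[T.onz(275+u/6,165+w/6,.01) for u,w in((82,75),(618,155),(585,435),(38,345))];c=np.array(c)
print("foot",c.round(4).tolist(),np.linalg.norm(c-np.roll(c,-1,0),axis=1))
e=c[0]-c[1];e2=c[3]-c[2];print("yaw",np.degrees(np.arctan2(-e[0],e[1])),np.degrees(np.arctan2(-e2[0],e2[1])))
ctr=c.mean(0);a=r.x[2]; ux=np.array([np.cos(a),np.sin(a),0]);O=ctr-.01*ux;O[2]=0
mouth=O-.02*ux+[0,0,.115];H=mouth+.045*ax(a)
print("rack O",O,"mouth",mouth,"handle from rack",H)
k=(H[2]-.16)/ax(a)[2];print("axis fit at that z",[r.x[0],r.x[1]]+k*ax(a)[:2])
for s in(-.045,.045,.065):print(s,S.px(H+s*ax(a)),T.px(H+s*ax(a)))
# camera box
for n,v,(u0,u1,v0,v1) in(("top",T,(150,190,125,165)),("scene",S,(325,365,168,215))):
    g=v.p.astype(int);m=np.zeros((384,512),bool);m[v0:v1,u0:u1]=1
    m&=(g.min(2)>115)&(abs(v.W[...,2]-.36)<.007);q=v.W[m];print(n,m.sum(),q.mean(0),cv2.minAreaRect(q[:,:2].astype(np.float32)))
E
```

```text
422 [ 0.52111909 -0.18408479  0.15164535]
232 [ 0.5206489  -0.19255036  0.15457968]
[ 0.53207751 -0.17643085 -0.04880797] -2.796490524542846 0.0046917203223069154
[ 0.5375487  -0.19047499 -0.09226397] -5.2863359093708295 0.0047332580932248425
[ 0.53442548 -0.18147332 -0.02648684] -1.517584105390386 0.00509287863598557
foot [[0.6585, -0.0645, 0.01], [0.6398, -0.3487, 0.01], [0.49, -0.336, 0.01], [0.5122, -0.0517, 0.01]] [0.2848222  0.15026616 0.28520092 0.14690387]
yaw -3.7712366017854952 -4.448305712290383
rack O [ 0.56511829 -0.19998498  0.        ] mouth [ 0.54512531 -0.19945531  0.115     ] handle from rack [ 0.51331667 -0.1986126   0.14681981]
axis fit at that z [ 0.54760105 -0.18182238]
-0.045 [185.3 180.2] [335.1 210. ]
0.045 [197.4 149.8] [337.4 228.3]
0.065 [200.1 143.1] [337.9 232.7]
top 299 [0.62275123 0.25633946 0.35911162] ((0.6237329244613647, 0.25680723786354065), (0.04462043568491936, 0.04502882435917854), 83.50084686279297)
scene 380 [0.6280098  0.26155312 0.35903512] ((0.6256921887397766, 0.26069340109825134), (0.04453502967953682, 0.044723134487867355), 82.69316101074219)
```

Request:
arm_command:
  motion: [0, 0.36, -1, 0.4, 0.127, 0, 0.36, -1, 0.4, 0.127, 0, 0.36, -1, 0.4, 0.127, 0, 0.36, -1, 0.4, 0.127, 0, 0.36, -1, 0.4, 0.127, 0, 0.36, -1, 0.4, 0.127]

```text
time: 0.85
tool_pos: [0.3401, 0.2388, 0.3077]
orientation: [[-0.997, 0.075, 0.002], [0.075, 0.997, 0.001], [-0.002, 0.001, -1.0]]
ft_force: [-0.5, 0.5, -0.6]
opening: 0.0857
grasp_force: 0.0
```

Request:
arm_command:
  motion: [0, 0.36, -1, 0, 0, 0, 0.36, -1, 0, 0, 0, 0.36, -1, 0, 0, 0, 0.36, -1, 0, 0, 0, 0.36, -1, 0, 0, 0, 0.36, -1, 0, 0]

```text
time: 1.6
tool_pos: [0.4288, -0.0093, 0.306]
orientation: [[-0.997, 0.072, -0.002], [0.072, 0.997, 0.001], [0.002, 0.001, -1.0]]
ft_force: [-1.0, 0.7, -0.4]
opening: 0.0854
grasp_force: 0.0
```

Request:
arm_command:
  motion: [0, 0.3, -0.74, 0, 0, 0, 0.3, -0.74, 0, 0, 0, 0.3, -0.74, 0, 0, 0, 0.3, -0.74, 0, 0, 0, 0.3, -0.74, 0, 0, 0, 0.3, -0.74, 0, 0]

```text
time: 2.35
tool_pos: [0.5037, -0.1922, 0.3069]
orientation: [[-0.998, 0.068, -0.0], [0.068, 0.998, 0.001], [0.0, 0.001, -1.0]]
ft_force: [0.9, -0.2, 0.7]
opening: 0.0852
grasp_force: 0.0
```

```bash
python3 - <<'E'
from bench import bot
import cv2,numpy as np
s=bot.observe();print(s["time"],s["tool_pos"],np.round(s["orientation"],3).tolist(),s["opening"],np.round(s["joint_pos"],1))
m=bot.camera_model("wrist");p,d=bot.get_image("wrist");np.savez("pics/wrist",p=p,d=d,pos=s["tool_pos"],O=s["orientation"],**m);cv2.imwrite("pics/w1.png",p[:,:,::-1]);print(m)
E
```

```text
2.35 [ 0.50368641 -0.19215375  0.30694425] [[-0.998, 0.068, -0.0], [0.068, 0.998, 0.001], [0.0, 0.001, -1.0]] 0.08516936079279715 [-28.7  15.   -1.6  73.5   0.  -24.8]
{'fx': 297.3186396354542, 'fy': 297.3186396354542, 'cx': 253.3392756183655, 'cy': 194.4337357047251, 'T_tool_cam': array([[-5.67882891e-05, -9.61112775e-01, -2.76156169e-01,
         6.96690152e-02],
       [ 9.99999179e-01, -4.08169635e-04,  1.21492418e-03,
         6.24107361e-04],
       [-1.28039772e-03, -2.76155874e-01,  9.61112009e-01,
        -1.66519322e-01],
       [ 0.00000000e+00,  0.00000000e+00,  0.00000000e+00,
         1.00000000e+00]])}
```

View pics/w1.png

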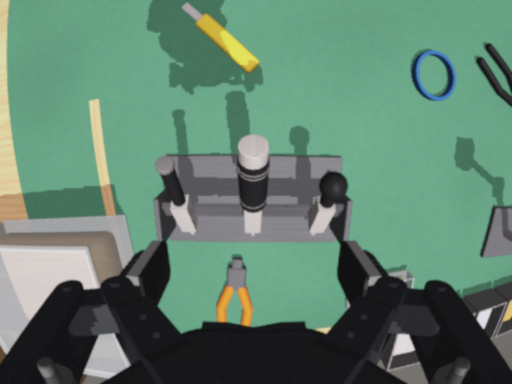

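The picture shows the driver upright at column 253 (cap centre ≈(253,148), shoulder ≈(253,208)), so it is aligned sideways. I check the x position by projecting the expected points into the wrist view.

```bash
python3 - <<'E'
import numpy as np
z=np.load("pics/wrist.npz");T=z["T_tool_cam"];O=z["O"];pos=z["pos"];f=float(z["fx"])
def px(X):
    c=T[:3,:3].T@(O.T@(np.asarray(X)-pos)-T[:3,3]);th=np.arctan2(np.hypot(c[0],c[1]),c[2]);n=c[:2]/np.hypot(c[0],c[1]);return np.round(n*th*f+[float(z["cx"]),float(z["cy"])],1)
a=np.radians(-4.1);ux=np.array([np.cos(a),np.sin(a),0]);H=np.array([.5135,-.1957,.1468]);ax=(-ux+[0,0,1])/2**.5;up=(ux+[0,0,1])/2**.5
print("cap end",px(H+.065*ax),"cap upper edge",px(H+.065*ax+.0155*up),"lower edge",px(H+.065*ax-.0155*up),"cap/handle upper",px(H+.045*ax+.017*up),"shoulder upper",px(H-.045*ax+.017*up))
for dx in(-.01,.01):print(dx,px(H+.065*ax+.0155*up+[dx,0,0]),px(H+[dx,0,0]-.045*ax+.017*up))
print(px(H+[0,.095,0]-.045*ax), px(H-[0,.095,0]-.045*ax))
p=z["p"].astype(int);col=p[120:250,253];print([(120+i,int(c.mean())) for i,c in enumerate(col)][::2])
r=p[185];print([(i,int(r[i].mean())) for i in range(228,282,2)])
E
```

```text
cap end [249.4 146.9] cap upper edge [249.2 160.1] lower edge [249.5 134.5] cap/handle upper [249.4 173.4] shoulder upper [249.9 213.2]
-0.01 [248.4 149.4] [249.3 205.5]
0.01 [250.  170.8] [250.5 220.7]
[324. 196.] [177.  205.6]
[(120, 140), (122, 140), (124, 140), (126, 140), (128, 140), (130, 140), (132, 140), (134, 162), (136, 184), (138, 186), (140, 187), (142, 188), (144, 189), (146, 190), (148, 191), (150, 192), (152, 193), (154, 194), (156, 190), (158, 213), (160, 208), (162, 204), (164, 205), (166, 204), (168, 193), (170, 89), (172, 42), (174, 42), (176, 108), (178, 78), (180, 120), (182, 46), (184, 40), (186, 39), (188, 40), (190, 40), (192, 39), (194, 40), (196, 40), (198, 39), (200, 40), (202, 39), (204, 40), (206, 54), (208, 101), (210, 42), (212, 109), (214, 197), (216, 203), (218, 203), (220, 202), (222, 202), (224, 202), (226, 201), (228, 200), (230, 200), (232, 199), (234, 191), (236, 148), (238, 137), (240, 137), (242, 140), (244, 143), (246, 144), (248, 143)]
[(228, 89), (230, 89), (232, 89), (234, 88), (236, 88), (238, 65), (240, 24), (242, 30), (244, 33), (246, 35), (248, 38), (250, 38), (252, 41), (254, 40), (256, 39), (258, 41), (260, 39), (262, 36), (264, 36), (266, 32), (268, 82), (270, 89), (272, 90), (274, 90), (276, 89), (278, 90), (280, 89)]
```

The model agrees within about 2 mm, so I descend and watch the force.

Request:
arm_command:
  motion: [0, 0.006, 0, -0.25, 0, 0, 0.006, 0, -0.45, 0, 0, 0.006, 0, -0.55, 0, 0, 0.006, 0, -0.62, 0, 0, 0.006, 0, -0.65, 0, 0, 0.006, 0, -0.67, 0, 0, 0.006, 0, -0.67, 0]

```text
time: 3.28
tool_pos: [0.5057, -0.1944, 0.1398]
orientation: [[-0.998, 0.07, 0.001], [0.07, 0.998, -0.0], [-0.001, -0.0, -1.0]]
ft_force: [0.7, -0.9, 0.8]
opening: 0.0857
grasp_force: 0.0
```

Request:
arm_command:
  motion: [1, 0, 0, 0, 0, 1, 0, 0, 0, 0, 1, 0, 0, 0, 0, 1, 0, 0, 0, 0, 1, 0, 0, 0, 0, 1, 0, 0, 0, 0, 1, 0, 0, 0, 0, 1, 0, 0, 0, 0]

```text
time: 4.28
tool_pos: [0.5055, -0.1944, 0.1401]
orientation: [[-0.998, 0.071, 0.0], [0.071, 0.998, 0.0], [-0.0, 0.0, -1.0]]
ft_force: [-1.3, 0.9, 6.0]
opening: 0.027
grasp_force: 56.9
```

```bash
python3 - <<'E'
from bench import bot
import cv2,numpy as np
p,d=bot.get_image("scene");a=cv2.resize(p[100:230,120:270],None,fx=4,fy=4,interpolation=2)
q,d=bot.get_image("wrist");a=np.hstack([a,cv2.resize(q[60:260,170:340],(200,235)).repeat(1,0) if 0 else np.zeros((520,1,3),np.uint8)]);cv2.imwrite("pics/s2.png",a[:,:,::-1])
E
```

```text
(no output)
```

View pics/s2.png

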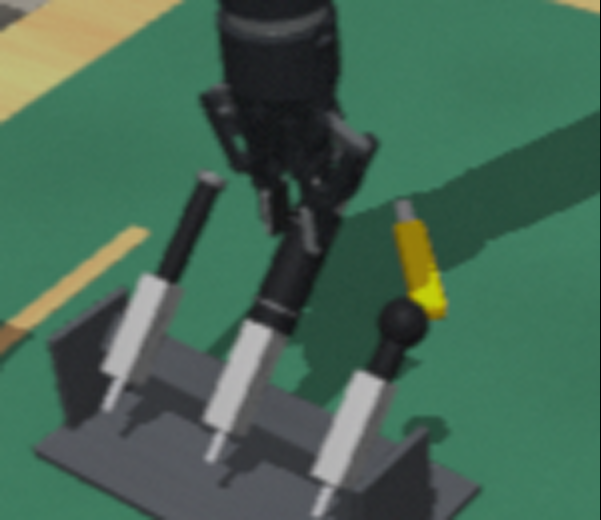

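Opening is 27 mm on a 34 mm handle, so the pads sit too high on the round. The handle is still seated on the mouth (crop ≈(272,325)). I regrasp slightly lower.

Request:
arm_command:
  motion: [0.2, 0, 0, 0, 0, 0.2, 0, 0, 0, 0, 0.2, 0, 0, 0, 0, 0.2, -0.008, 0, -0.018, 0, 0.2, -0.008, 0, -0.018, 0, 0.2, -0.008, 0, -0.018, 0]

```text
time: 5.12
tool_pos: [0.5034, -0.1946, 0.1347]
orientation: [[-0.997, 0.071, -0.0], [0.071, 0.997, 0.0], [0.0, 0.0, -1.0]]
ft_force: [-0.5, -0.3, -0.2]
opening: 0.0682
grasp_force: 0.0
```

Request:
arm_command:
  motion: [1, 0, 0, 0, 0, 1, 0, 0, 0, 0, 1, 0, 0, 0, 0, 1, 0, 0, 0, 0, 1, 0, 0, 0, 0, 1, 0, 0, 0, 0]

```text
time: 5.88
tool_pos: [0.5035, -0.1946, 0.1351]
orientation: [[-0.997, 0.071, 0.0], [0.071, 0.997, -0.0], [-0.0, -0.0, -1.0]]
ft_force: [-2.1, 0.5, 5.1]
opening: 0.0303
grasp_force: 59.1
```

Request:
arm_command:
  motion: [0.2, 0, 0, 0, 0, 0.2, 0, 0, 0, 0, 0.2, 0, 0, 0, 0, 0.2, -0.024, 0, -0.008, 0, 0.2, -0.024, 0, -0.008, 0, 0.2, -0.024, 0, -0.008, 0]

```text
time: 6.62
tool_pos: [0.4974, -0.1946, 0.1328]
orientation: [[-0.997, 0.071, 0.0], [0.071, 0.997, -0.0], [-0.0, -0.0, -1.0]]
ft_force: [-0.1, -0.2, 0.6]
opening: 0.0683
grasp_force: 0.0
```

Request:
arm_command:
  motion: [1, 0, 0, 0, 0, 1, 0, 0, 0, 0, 1, 0, 0, 0, 0, 1, 0, 0, 0, 0, 1, 0, 0, 0, 0, 1, 0, 0, 0, 0]

```text
time: 7.38
tool_pos: [0.4976, -0.1945, 0.1329]
orientation: [[-0.998, 0.071, 0.0], [0.071, 0.998, 0.0], [-0.0, 0.0, -1.0]]
ft_force: [-0.1, 2.5, 3.2]
opening: 0.0317
grasp_force: 59.2
```

Request:
arm_command:
  motion: [1, -0.04, 0.003, 0.04, 0, 1, -0.08, 0.006, 0.08, 0, 1, -0.13, 0.009, 0.13, 0, 1, -0.18, 0.013, 0.18, 0, 1, -0.23, 0.016, 0.23, 0, 1, -0.28, 0.02, 0.28, 0, 1, -0.34, 0.024, 0.34, 0, 1, -0.34, 0.024, 0.34, 0, 1, -0.34, 0.024, 0.34, 0]

```text
time: 8.5
tool_pos: [0.4126, -0.1887, 0.2178]
orientation: [[-0.997, 0.071, 0.001], [0.071, 0.997, -0.0], [-0.001, -0.0, -1.0]]
ft_force: [-0.8, 0.3, -2.4]
opening: 0.0316
grasp_force: 60.1
```

```bash
python3 - <<'E'
from bench import bot
import cv2,numpy as np
p,d=bot.get_image("scene");np.savez("pics/scene",p=p,d=d,**bot.camera_model("scene"))
cv2.imwrite("pics/s3.png",cv2.resize(p[60:230,120:290],None,fx=3.5,fy=3.5,interpolation=2)[:,:,::-1])
E
```

```text
(no output)
```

View pics/s3.png

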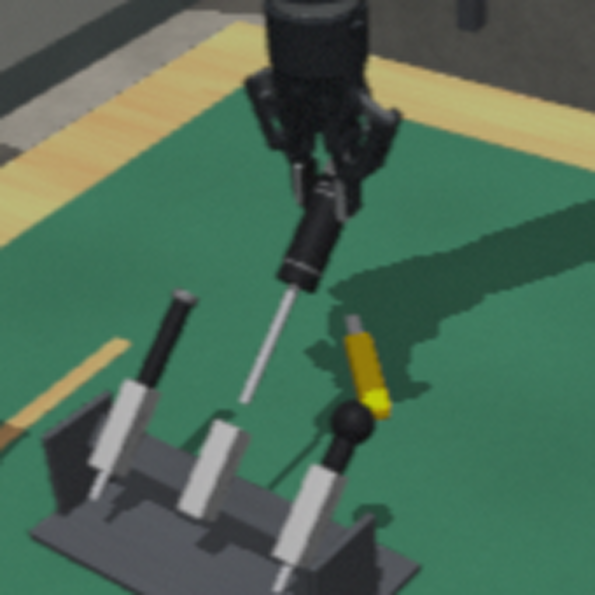

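The driver is out and hanging free: shaft tip at crop (245,402), just above the middle mouth (230,425). Next I lift it a little, move it over the sleeve's upper mouth edge, and press the shaft down on that edge so it pivots level in the pads.

Request:
arm_command:
  motion: [1, 0, 0, 0.1, 0, 1, 0, 0, 0.1, 0, 1, 0.1, -0.007, 0.1, 0, 1, 0.18, -0.013, 0.1, 0, 1, 0.18, -0.013, 0.02, 0, 1, 0.18, -0.013, -0.06, 0, 1, 0.18, -0.013, -0.11, 0, 1, 0.18, -0.013, -0.15, 0, 1, 0.18, -0.013, -0.19, 0, 1, 0.18, -0.013, -0.23, 0]

```text
time: 9.8
tool_pos: [0.4583, -0.1923, 0.1605]
orientation: [[-0.997, 0.071, 0.002], [0.071, 0.997, -0.001], [-0.002, -0.001, -1.0]]
ft_force: [0.8, -1.2, 1.4]
opening: 0.0318
grasp_force: 61.9
```

Request:
arm_command:
  motion: [1, 0, 0, -0.04, 0, 1, 0, 0, -0.08, 0, 1, 0, 0, -0.12, 0, 1, 0, 0, -0.12, 0]

```text
time: 10.3
tool_pos: [0.4576, -0.1917, 0.1295]
orientation: [[-0.997, 0.071, -0.0], [0.071, 0.997, 0.001], [0.0, 0.001, -1.0]]
ft_force: [3.5, -0.5, 0.5]
opening: 0.0319
grasp_force: 65.8
```

```bash
python3 - <<'E'
from bench import bot
import cv2,numpy as np
p,d=bot.get_image("scene");np.savez("pics/scene",p=p,d=d,**bot.camera_model("scene"))
cv2.imwrite("pics/s4.png",cv2.resize(p[80:230,120:270],None,fx=4,fy=4,interpolation=2)[:,:,::-1])
E
```

```text
(no output)
```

View pics/s4.png

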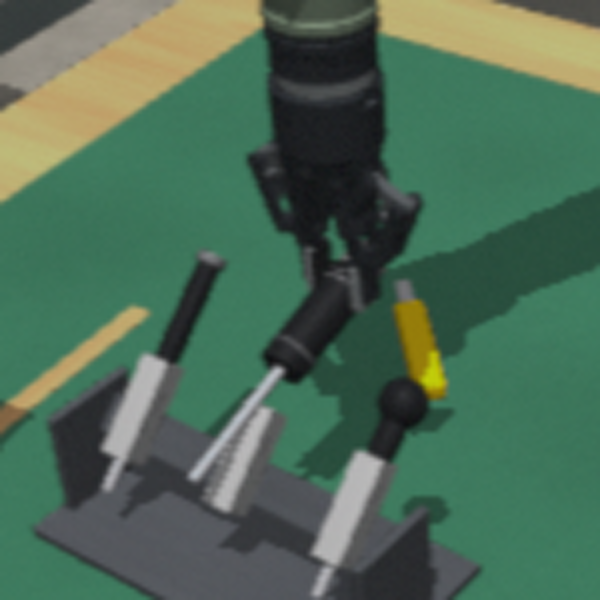

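```bash
cat >> h.py <<'E'
def onplane(v,u,w,p0,n):
    r=v.ray(u,w);n=np.asarray(n);return v.C+r*((np.asarray(p0)-v.C)@n)/(r@n)
E
python3 - <<'E'
from h import *
S=V("scene");a=np.radians(-4.1);n=[-np.sin(a),np.cos(a),0]
A=onplane(S,120+195/4,80+478/4,[.4576,-.1917,0],n);B=onplane(S,120+279/4,80+368/4,[.4576,-.1917,0],n)
print(A,B,np.linalg.norm(A-B),"tilt tip-down deg",np.degrees(np.arctan2(B[2]-A[2],np.hypot(*(A-B)[:2]))))
E
```

```text
[ 0.61729853 -0.20314733  0.09777795] [ 0.52591808 -0.1965971   0.13184373] 0.09774338663747842 tilt tip-down deg 20.396977198546477
```

The shaft pivots on the mouth edge (tip at crop (195,478), shoulder at (279,368)). The length checks out at 98 mm, and the tip is still 20° down. About 37 mm more descent makes it level.

Request:
arm_command:
  motion: [1, 0, 0, -0.04, 0, 1, 0, 0, -0.08, 0, 1, 0, 0, -0.12, 0, 1, 0, 0, -0.15, 0, 1, 0, 0, -0.15, 0]

```text
time: 10.98
tool_pos: [0.4564, -0.191, 0.0918]
orientation: [[-0.998, 0.07, -0.002], [0.07, 0.998, 0.002], [0.002, 0.002, -1.0]]
ft_force: [0.9, 0.5, 3.5]
opening: 0.0317
grasp_force: 62.8
```

Request:
arm_command:
  motion: [1, 0, 0, 0.2, 0, 1, 0, 0, 0.4, 0, 1, 0, 0, 0.56, 0, 1, 0, 0, 0.56, 0, 1, 0, 0, 0.56, 0]

```text
time: 11.6
tool_pos: [0.456, -0.191, 0.2312]
orientation: [[-0.997, 0.071, -0.003], [0.071, 0.998, 0.002], [0.003, 0.001, -1.0]]
ft_force: [-0.8, -0.1, -2.8]
opening: 0.0315
grasp_force: 62.3
```

```bash
python3 - <<'E'
from bench import bot
import cv2,numpy as np
p,d=bot.get_image("scene");np.savez("pics/scene",p=p,d=d,**bot.camera_model("scene"))
cv2.imwrite("pics/s5.png",cv2.resize(p[60:230,110:280],None,fx=3.5,fy=3.5,interpolation=2)[:,:,::-1])
E
```

```text
(no output)
```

View pics/s5.png

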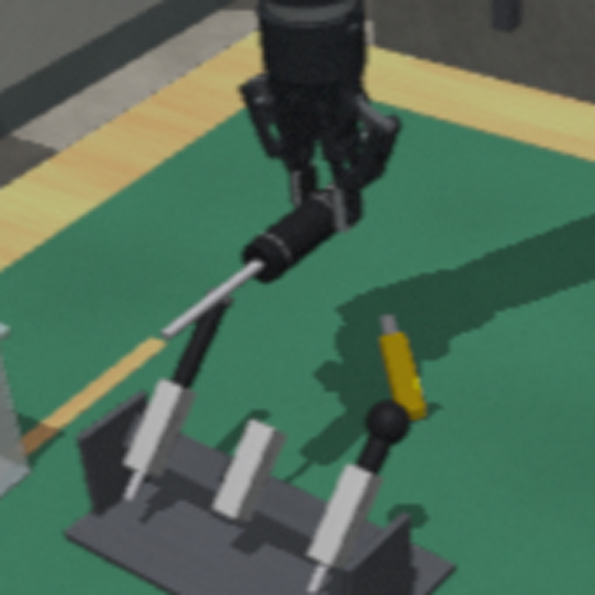

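```bash
python3 - <<'E'
from h import *
S=V("scene");a=np.radians(-4.1);n=[-np.sin(a),np.cos(a),0]
A=onplane(S,110+167/3.5,60+333/3.5,[.456,-.191,0],n);B=onplane(S,110+259/3.5,60+265/3.5,[.456,-.191,0],n)
print(A,B,np.linalg.norm(A-B),"tilt tip-down deg",np.degrees(np.arctan2(B[2]-A[2],np.hypot(*(A-B)[:2]))))
E
```

```text
[ 0.6313767  -0.20357116  0.2507212 ] [ 0.5333272  -0.19654288  0.25386791] 0.09835142663077028 tilt tip-down deg 1.8334662716064982
```

It is level to within 2°, with the tip at TCP + (0.175, −0.013, +0.020). Next I carry it sideways under the lens at (0.6245, 0.2585), aiming for tip z ≈ 0.215, so the TCP goes to (0.4495, 0.271, 0.1955).

Request:
arm_command:
  motion: [1, 0, 0.06, -0.02, 0, 1, -0.005, 0.16, -0.04, 0, 1, -0.01, 0.28, -0.06, 0, 1, -0.01, 0.4, -0.08, 0, 1, -0.01, 0.52, -0.1, 0, 1, -0.02, 0.64, -0.12, 0, 1, -0.02, 0.76, -0.14, 0, 1, -0.026, 0.86, -0.14, 0, 1, -0.026, 0.94, -0.14, 0, 1, -0.026, 1, -0.14, 0]

```text
time: 12.9
tool_pos: [0.4495, 0.0597, 0.1966]
orientation: [[-0.998, 0.07, -0.003], [0.07, 0.998, 0.0], [0.003, 0.0, -1.0]]
ft_force: [-0.7, -0.1, -1.3]
opening: 0.0318
grasp_force: 62.4
```

Request:
arm_command:
  motion: [1, 0, 0.06, 0, 0, 1, 0, 0.14, 0, 0, 1, 0, 0.24, 0, 0, 1, 0, 0.34, 0, 0, 1, 0, 0.44, 0, 0, 1, 0, 0.54, 0, 0, 1, 0, 0.62, 0, 0, 1, 0, 0.68, 0, 0, 1, 0, 0.72, 0, 0, 1, 0, 0.74, 0, 0]

```text
time: 14.15
tool_pos: [0.4509, 0.2435, 0.1976]
orientation: [[-0.998, 0.071, -0.0], [0.071, 0.998, -0.0], [0.0, -0.0, -1.0]]
ft_force: [-0.8, 1.4, -1.5]
opening: 0.0316
grasp_force: 62.4
```

```bash
python3 - <<'E'
from bench import bot
import cv2,numpy as np
s=bot.observe();print(s["time"],s["tool_pos"])
o=[]
for n in("scene","top"):
    p,d=bot.get_image(n);np.savez("pics/"+n,p=p,d=d,**bot.camera_model(n));o.append(p)
a=cv2.resize(o[0][130:280,270:400],(390,450),interpolation=2);b=cv2.resize(o[1][80:230,110:240],(390,450),interpolation=2)
cv2.imwrite("pics/f6.png",np.hstack([a,b])[:,:,::-1])
E
```

```text
14.15 [0.45091842 0.24349573 0.19764609]
```

View pics/f6.png

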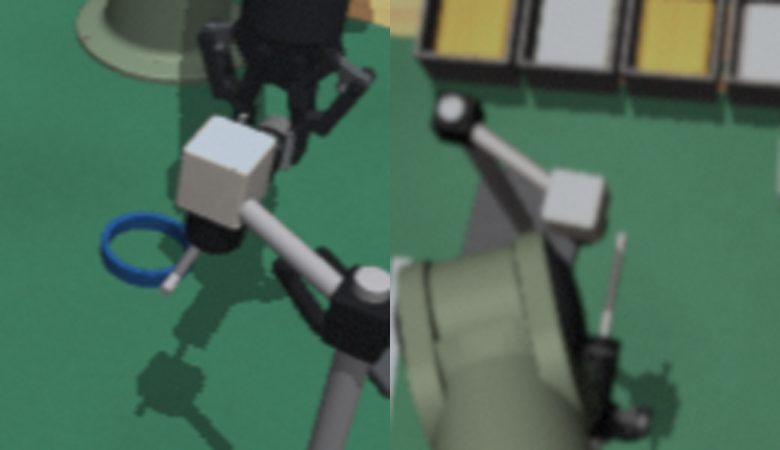

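The tip is at scene ≈(326,226) and top ≈(187.3,159). I triangulate it from both views.

```bash
python3 - <<'E'
from h import *
S=V("scene");T=V("top");r1,r2=S.ray(326,226),T.ray(187.3,159)
k=np.linalg.lstsq(np.c_[r1,-r2],T.C-S.C,rcond=None)[0];a,b=S.C+k[0]*r1,T.C+k[1]*r2
print("tip",(a+b)/2,"gap",np.linalg.norm(a-b));tip=(a+b)/2
a2=T.onz(110+216/3,80+342/3,tip[2]);print("shoulder if level",a2,np.linalg.norm(a2-tip))
print("shift",np.array([.6245,.2585,.215])-tip)
E
```

```text
tip [0.63026045 0.23428116 0.22231264] gap 0.005491630218128187
shoulder if level [0.53144894 0.23472406 0.22231264] 0.09881250516258157
shift [-0.00576045  0.02421884 -0.00731264]
```

Request:
arm_command:
  motion: [1, -0.004, 0.03, -0.005, 0, 1, -0.008, 0.06, -0.01, 0, 1, -0.012, 0.09, -0.016, 0, 1, -0.012, 0.104, -0.016, 0, 1, -0.012, 0.104, -0.016, 0, 1, -0.012, 0.104, -0.016, 0, 1, -0.012, 0.104, -0.016, 0, 1, -0.012, 0.104, -0.016, 0]

```text
time: 15.25
tool_pos: [0.448, 0.269, 0.1938]
orientation: [[-0.997, 0.071, 0.0], [0.071, 0.997, -0.0], [-0.0, -0.0, -1.0]]
ft_force: [-0.2, -1.0, -2.4]
opening: 0.032
grasp_force: 62.4
```

```bash
python3 - <<'E'
from bench import bot
from h import *
s=bot.observe();print(s["time"],s["tool_pos"],s["grasp_force"],np.abs(s["joint_vel"]).max())
p,d=bot.get_image("scene");np.savez("pics/scene",p=p,d=d,**bot.camera_model("scene"))
S=V("scene");e=np.array([.623,.258,.216]);print("expected tip px",S.px(e),S.px([.58,.261,.217]))
g=p.astype(int);m=(g.min(2)>95)&(abs(g[...,0]-g[...,1])<25)
u0,v0=S.px(e).astype(int);w=m[v0-12:v0+16,u0-16:u0+14];print("\n".join("".join(".#"[int(x)] for x in r) for r in w),u0-16,v0-12)
E
```

```text
15.25 [0.4480128  0.26902921 0.19382595] 62.369009256362915 0.1303215637733814
expected tip px [336.2 229.8] [344.7 217.8]
.........................###..
........................###...
........................###...
.......................###....
......................###.....
......................###.....
.....................###......
....................###.......
....................###.......
...................###........
..................###.........
.................####.........
................#####.........
...............#####..........
................###...........
..............................
..............................
..............................
..............................
..............................
..............................
..............................
..............................
..............................
..............................
..............................
..............................
.............................. 320 217
```

```bash
python3 -c "
from bench import bot
print(bot.job_done())"
```

```text
the job is handed in; nothing more can be done
None
```

I handed the job in with the torque screwdriver held still in the gripper, within about 2° of level. Its tip is a few millimetres from the lens axis and about 65 mm below the glass; the judged result was not reported back.

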